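# Unhook the clipper blade from under its hold-down finger

## Robot

A 7-joint arm with a two-finger parallel gripper is mounted at the origin on a cart in front of the work surface, level with it; the furniture and walls round the work are solid. World frame = base frame: x ahead of the robot, y to its left, z up, the work surface at z = 0. Lengths are in m, angles in rad, forces in N, time in s.
With the tool pointing down it reaches from about 0.425 to 1.025 m from the base axis. Payload 9.4 kg.
Tool frame: the origin (TCP) lies on the centre line of the jaws, within the pads' length; the fingertips stand 19 mm ahead of it and the grasp point (between the pads) is the TCP; z points along the fingers, y is the line along which they close (so a half turn about z gives the same grasp; the last joint's range is limited). The gripper opens to 93 mm and grips with 3 to 60 N. Pads are 15 mm wide; open, the fingers measure 128 mm over their backs; the gripper's body (75 mm by 188 mm) begins 65 mm behind the grasp point.
Start: joints at [1.239, 0.599, -0.003, 1.599, 0.002, 0.943, -0.08], TCP at [0.183, -0.702, 0.238] pointing down, gripper open.
Joint ranges: [-2.57, 2.57], [-0.35, 1.97], [-1.29, 1.29], [0.11, 2.56], [-1.05, 4.19], [0.11, 1.86], [-2.63, 2.63]. Speed limits (rad/s): [2.22, 2.22, 3.01, 3.01, 3.14, 3.14, 3.14].

## Interface

Orientations are given as a unit quaternion [x, y, z, w].
In Python, from workcell import robot gives the robot as it stands.
- The arm moves only by the tool carry_out, never from a script. Its argument "steps" is a list of rows, each an object of numbers: "tx", "ty", "tz": the shift along the world's x, y, z in m; "spin": the turn about the world's z in degrees. In form: [{"tx": .., "ty": .., "tz": .., "spin": ..}, ...]. A call has 1 to 20 rows; each row shifts and turns the commanded pose from where the row before left it; what a row does not reach is not made up. A row lasts 1/12 s, in which the tool goes at most 41.7 mm and 7.16 degrees, less where a joint would pass 70% of its speed; a pose out of reach is approached as far as the arm can. A call with a gripper value outside its range is refused whole. "gripper" is the closure, from -1 (fully open) to 1 (shut), so that 0 is half open, set as the call begins (left out, the last holds). The fingers move at their own pace and stop on an object; "grip_force" is the grip in N (left out, the last holds). Time passes only in rows, so rows that do not move let the fingers close. It gives the time, the measured TCP pose, the force, the opening and the grip force at its end, in the units of the state.
- robot.read_state(): the state, without advancing time (a new reading comes with each control period).
- robot.grab_frame(name): name is "side" or "top" or "wrist"; returns a dict with "frame" (480x640x3 uint8, red, green, blue), "fov_y" (degrees; the focal length in pixels is half the picture's height over the tangent of half this angle, whatever the lens; pixels are square), "cx", "cy" (the principal point, pixels), "R" (3x3) and "t" (3): a world point X has camera coordinates R X + t. Camera axes: x right, y down, z forward; pixel columns grow to the right and rows downward; lengths in m; the calibration is good to about 2 mm. The wrist camera is an equidistant fisheye: a pixel r from the principal point sees the ray r / f radians off the axis. A picture is of the moment at which its call begins. There is no depth.
- robot.finish_job(): hands the job in; it is judged then, once.
Trained networks look in a picture, given as the dict that the camera call returned (one of the last four; its "shot" number tells which), for a name from the list of things; names that differ only in an ending like _2 or _b are one class to them, and where a whole thing is asked for, a point or a joint stands for the part that bears it (a point fixed in the world has none). Each returns a list of dicts, best first, with "conf" (0 to 1); they miss things now and then, are a little off and sometimes report something else, mostly with a low value. They report only what shows in the picture. A call takes as long as a camera call.
- robot.look_for(thing, picture): "xy" ([column, row] in pixels, amid what is visible of it).
- robot.outline_of(thing, picture): "pixels" (480x640 bool, what is visible of it) and "xy" ([column, row] in pixels, amid what is visible of it).
The state is a dict: "clock": time; "joints": joint angles; "dq": joint speeds; "tau": joint torques, N m; "tcp_pos": TCP position; "orientation": TCP orientation; "force": force on the tool from outside, world axes, zero at the start; "ft_torque": the same for the moment, N m; "finger_gap": finger opening in m; "grip_force": force on a finger pad.
Only numpy, scipy, OpenCV 4.12 (cv2) and the standard library are available. Lean on these libraries where they do the work, as an engineer would, in place of code of your own. Each camera call takes 0.05 s, during which the arm holds its last target. There are 200 camera calls.

## Task

Two small sharpening jigs stand on the bench, each holding a part down with a sprung finger. On the jig that holds the toothed clipper blade, lift the finger by its black knob and swing it back until it stays up by itself; then pick up the blade, lay it flat in the shallow metal tray without dropping it, and let go, leaving that finger raised. Leave the round steel disc clamped in the other jig.

Things in the scene. Friction and masses are not known exactly. Their poses are not given: they have to be found in the camera images.
- blade_centre (a point): Centre, half-way up, of the loose grey clipper blade in its jig (not the like blade on the bare table): 32 mm along own x (teeth to +x), 44 mm along own y, 6.5 mm thick, 50 g. It lies 40 mm above the table on a pedestal 26 mm wide along own y, so its short ends overhang 9 mm: grip these from above, 44 mm apart. Own y is parallel to the finger's hinge. Two stop pins behind its toothless side.
- blade_knob (a point): Centre of black knob at the free end of the blade's finger: a cylinder 16 mm across, 24 mm long, 64 mm above the table. Own x: its axis, parallel to the hinge; grip its flat ends from above. The hand may stay upright: the knob turns in the grip. Own y: along the finger, from hinge to knob; z up at the start. The hinge axis lies 105 mm along own -y and 10 mm along own -z, 54 mm above the table.
- blade_finger (a joint): Angle (rad) of the finger on the blade (12 mm wide, 4 mm thick, pressing 60 mm from the hinge): 0 level and pressing, grows as the knob is lifted and swung over the hinge, stop at 2.1 (leaning back past upright). Over-centre spring: pulls it down below 0.9 (3 N at the knob at 0, less further up), flips it up to the stop beyond 1.0, where it stays.
- tray: Shallow fixed open metal tray, 160 mm (own x) by 110 mm (own y), 14 mm high, walls 3 mm, floor 3 mm thick; the origin is the centre of its underside, on the table. Round the work stand a bench grinder 0.29 m tall, right of the jigs, and a vice 0.12 m tall between tray and robot, to the left: come in from above.
- disc_finger (a joint): Angle (rad) of the like finger on the other, like jig, which holds a round steel disc 52 mm across: 0 while it presses on the disc. To be left alone.

How it is judged:
By the outcome, as a careful person would: the job done as asked, in the order asked, and still so for the second after the job is handed in, with the robot touching nothing.
It also fails if it takes over 59 s, if anything falls off the work surface, if the arm or the gripper's body presses on something with over 40 N, if the wrist force passes 120 N, or if a joint passes its speed limit or range.

## Working session

There is one attempt and no reset: what is moved stays moved. The work goes in short steps, Python scripts to look and compute and a tool call to move; the robot and the scene stay as the last step left them, time stands still between calls to the robot, and variables do not carry over. Pictures are saved under pics/ and viewed, at most 10 in all, crops included, and the job is handed in when it is done.

Besides the shell and the picture viewer there is one more tool, called after "Emit:" by a JSON object that holds its "api" and its "payload". carry_out: Moves the arm, as the interface text tells. Its arguments: {"type":"object","properties":{"steps":{"type":"array"},"gripper":{"type":"number"},"grip_force":{"type":"number"}},"required":["steps"]}

```bash
mkdir -p pics; cat > h.py <<'E'
import numpy as np, cv2
from workcell import robot
def ray(p,uv):
    f=240/np.tan(np.radians(p["fov_y"])/2)
    R=np.array(p["R"]);t=np.array(p["t"])
    d=np.array([(uv[0]-p["cx"])/f,(uv[1]-p["cy"])/f,1.0])
    return -R.T@t, R.T@d
def atz(p,uv,z):
    o,d=ray(p,uv); return o+d*(z-o[2])/d[2]
def proj(p,X):
    f=240/np.tan(np.radians(p["fov_y"])/2)
    c=np.array(p["R"])@np.array(X)+np.array(p["t"]); return [p["cx"]+f*c[0]/c[2],p["cy"]+f*c[1]/c[2]]
def save(p,n): cv2.imwrite(f"pics/{n}.png",p["frame"][:,:,::-1])
E
python3 - <<'E'
from h import *
np.set_printoptions(precision=4,suppress=True)
s=robot.read_state(); print(s["clock"],s["tcp_pos"],s["orientation"],s["finger_gap"])
for n in ["top","side"]:
    p=robot.grab_frame(n); save(p,n+"0"); print(n,p["fov_y"],-np.array(p["R"]).T@p["t"])
    for th,z in [("blade_centre",.043),("blade_knob",.064),("blade_finger",.056),("tray",.007),("disc_finger",.056)]:
        for d in robot.look_for(th,p)[:3]: print(th,d["conf"],d["xy"],atz(p,d["xy"],z))
E
```

```text
0.0 [ 0.1826 -0.7011  0.2368] [ 0.9919  0.1271 -0.0002 -0.0008] 0.09276483873935668
top 45.574467773675536 [0.4611 0.2254 0.9017]
blade_centre 0.79 [321.8, 285.4] [0.4496 0.2229 0.043 ]
blade_knob 0.86 [322.5, 289.2] [0.4443 0.2218 0.064 ]
blade_finger 0.78 [316.8, 290.4] [0.4423 0.2302 0.056 ]
tray 0.62 [228.3, 216.9] [0.5549 0.371  0.007 ]
disc_finger 0.91 [329.0, 191.9] [0.5889 0.2136 0.056 ]
side 56.32982056445228 [-0.134   0.4156  0.614 ]
blade_centre 0.7 [332.5, 263.6] [0.4425 0.2261 0.043 ]
blade_knob 0.69 [332.5, 256.3] [0.4398 0.2273 0.064 ]
blade_finger 0.88 [332.6, 257.2] [0.4457 0.2251 0.056 ]
blade_finger 0.23 [334.0, 262.2] [0.4322 0.2267 0.056 ]
tray 0.91 [254.2, 250.8] [0.5589 0.3562 0.007 ]
disc_finger 0.64 [317.5, 211.5] [0.589  0.2137 0.056 ]
```

```bash
python3 - <<'E'
import cv2
a=cv2.imread("pics/top0.png");cv2.imwrite("pics/top0c.png",cv2.resize(a[130:370,160:460],None,fx=2.6,fy=2.5,interpolation=2) if 0 else cv2.resize(a[140:360,170:450],None,fx=2.7,fy=2.7,interpolation=2))
a=cv2.imread("pics/side0.png");cv2.imwrite("pics/side0c.png",cv2.resize(a[140:340,180:440],None,fx=3,fy=3,interpolation=2))
E
```

```text
(no output)
```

View pics/top0.png

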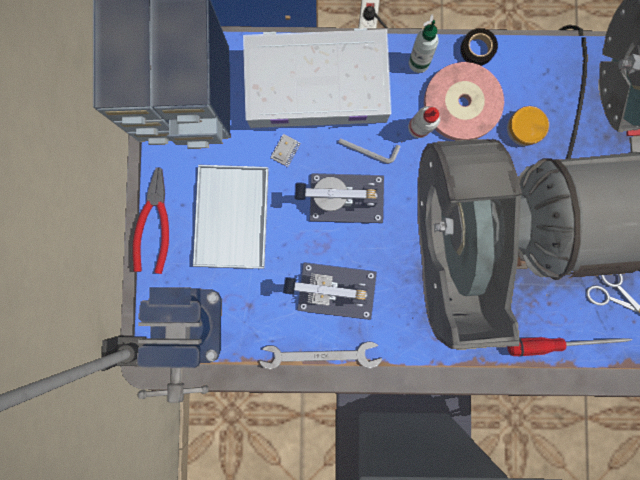

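View pics/top0c.png

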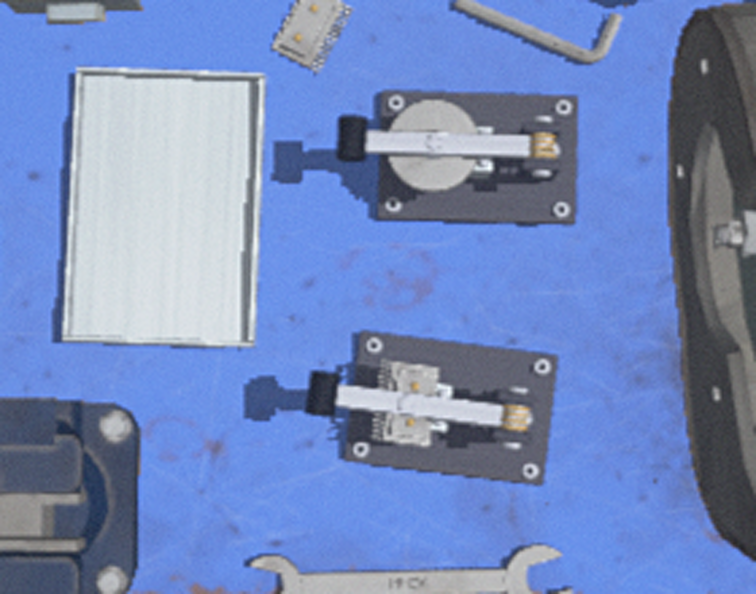

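View pics/side0c.png

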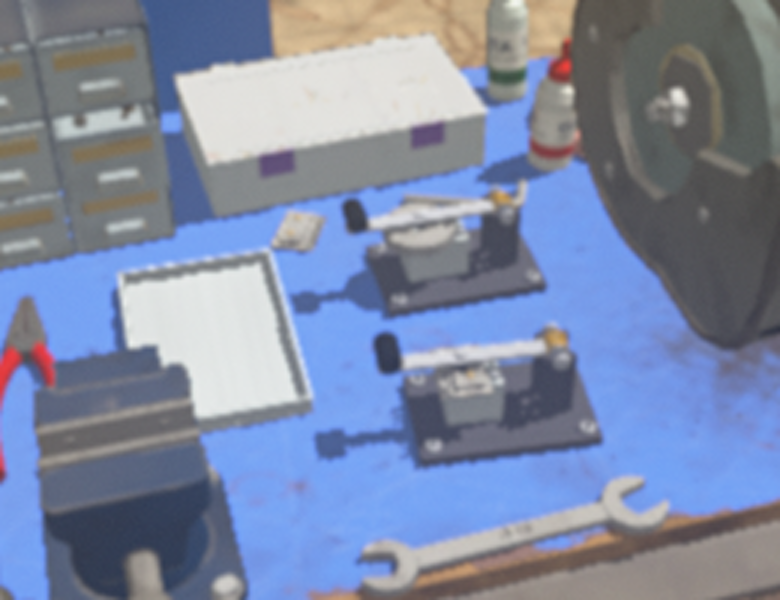

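```bash
python3 - <<'E'
from h import *
np.set_printoptions(precision=4,suppress=True)
for n in ["top","side"]:
    p=robot.grab_frame(n)
    for th,z in [("blade_knob",.066),("tray",.014)]:
        m=robot.outline_of(th,p)
        if not m: print(n,th,"none"); continue
        m=m[0]; c=cv2.findContours(m["pixels"].astype(np.uint8),0,2)[0]; c=max(c,key=cv2.contourArea)
        b=cv2.boxPoints(cv2.minAreaRect(c)); print(n,th,m["conf"],m["xy"],m["pixels"].sum(),b.mean(0))
        w=np.array([atz(p,q,z) for q in b]); print(w,w.mean(0))
        if th=="blade_knob": print("edges",np.linalg.norm(np.diff(w,axis=0),axis=1))
    if n=="top":
        k=atz(p,(170+322/2.7,140+393/2.7),.068); h=atz(p,(170+516/2.7,140+416/2.7),.06); c=atz(p,(170+410/2.7,140+403/2.7),.05)
        print("knob",k,"hinge",h,"blade",c,"dist",np.linalg.norm((k-h)[:2]),"ang",np.degrees(np.arctan2(*(k-h)[1::-1])))
        j=[atz(p,(170+a/2.7,140+b/2.7),.012) for a,b in [(374,345),(361,450),(531,470),(542,366)]]; print("bolts",np.array(j))
        print("ang",[np.degrees(np.arctan2(*(a-b)[1::-1])) for a,b in[(j[0],j[3]),(j[1],j[2])]])
    for v in [(420,240,.29),(430,145,.29),(425,345,.29),(222,290,.12),(140,288,.12)]:
        if n=="top": print(v,atz(p,v[:2],v[2]))
E
```

```text
top blade_knob none
top tray 0.67 [230.2, 215.0] 7158 [230.1274 216.4331]
[[0.4763 0.4236 0.014 ]
 [0.6376 0.4224 0.014 ]
 [0.6347 0.3097 0.014 ]
 [0.4735 0.3125 0.014 ]] [0.5555 0.3671 0.014 ]
knob [0.4492 0.2702 0.068 ] hinge [0.4377 0.1652 0.06  ] blade [0.444  0.2227 0.05  ] dist 0.10567096090410638 ang 83.77947906732044
bolts [[0.4762 0.2437 0.012 ]
 [0.4161 0.2504 0.012 ]
 [0.4058 0.153  0.012 ]
 [0.4652 0.1469 0.012 ]]
ang [np.float64(83.48704317886731), np.float64(83.93288161632634)]
(420, 240, 0.29) [0.5025 0.1187 0.29  ]
(430, 145, 0.29) [0.6062 0.1075 0.29  ]
(425, 345, 0.29) [0.3912 0.1138 0.29  ]
(222, 290, 0.12) [0.443  0.3589 0.12  ]
(140, 288, 0.12) [0.4445 0.4706 0.12  ]
side blade_knob 0.65 [331.0, 255.8] 441 [336.0437 257.0337]
[[0.4658 0.2743 0.066 ]
 [0.4363 0.16   0.066 ]
 [0.4032 0.1721 0.066 ]
 [0.4318 0.2826 0.066 ]] [0.4343 0.2222 0.066 ]
edges [0.118  0.0353 0.1141]
side tray 0.81 [254.8, 253.8] 2619 [251.0192 254.0962]
[[0.6339 0.4208 0.014 ]
 [0.6394 0.3005 0.014 ]
 [0.4618 0.3145 0.014 ]
 [0.4617 0.4185 0.014 ]] [0.5492 0.3636 0.014 ]
```

Emit:
{"api": "carry_out", "payload": {"steps": [{"tz":0.03},{"tz":0.03},{"tz":0.03},{"tz":0.03},{"tz":0.03},{"tz":0.03},{"tz":0.03},{"tz":0.03},{"tx":0.0267,"ty":0.0201,"spin":1.92},{"tx":0.0267,"ty":0.0201,"spin":1.92},{"tx":0.0267,"ty":0.0201,"spin":1.92},{"tx":0.0267,"ty":0.0201,"spin":1.92},{"tx":0.0267,"ty":0.0201,"spin":1.92},{"tx":0.0267,"ty":0.0201,"spin":1.92},{"tx":0.0267,"ty":0.0201,"spin":1.92},{"tx":0.0267,"ty":0.0201,"spin":1.92},{"tx":0.0267,"ty":0.0201,"spin":1.92},{"tx":0.0267,"ty":0.0201,"spin":1.92}], "gripper": 0.0}}

```text
schema error: expected keys tx, ty, tz, spin
```

Emit:
{"api": "carry_out", "payload": {"steps": [{"tx":0.0125,"ty":0.0292,"spin":1.92},{"tx":0.0125,"ty":0.0292,"spin":1.92},{"tx":0.0125,"ty":0.0292,"spin":1.92},{"tx":0.0125,"ty":0.0292,"spin":1.92},{"tx":0.0125,"ty":0.0292,"spin":1.92},{"tx":0.0125,"ty":0.0292,"spin":1.92},{"tx":0.0125,"ty":0.0292,"spin":1.92},{"tx":0.0125,"ty":0.0292,"spin":1.92},{"tx":0.0125,"ty":0.0292,"spin":1.92},{"tx":0.0125,"ty":0.0292,"spin":1.92},{"tx":0.0125,"ty":0.0292,"spin":1.92},{"tx":0.0125,"ty":0.0292,"spin":1.92}]}}

```text
schema error: expected keys tx, ty, tz, spin
```

Emit:
{"api": "carry_out", "payload": {"steps": [{"tx":-0.0108,"ty":0.03,"spin":1.92},{"tx":-0.0108,"ty":0.03,"spin":1.92},{"tx":-0.0108,"ty":0.03,"spin":1.92},{"tx":-0.0108,"ty":0.03,"spin":1.92},{"tx":-0.0108,"ty":0.03,"spin":1.92},{"tx":-0.0108,"ty":0.03,"spin":1.92},{"tx":-0.0108,"ty":0.03,"spin":1.92},{"tx":-0.0108,"ty":0.03,"spin":1.92},{"tx":-0.0108,"ty":0.03,"spin":1.92},{"tx":-0.0108,"ty":0.03,"spin":1.92},{"tx":-0.0108,"ty":0.03,"spin":1.92},{"tx":-0.0108,"ty":0.03,"spin":1.92},{"tx":-0.0108,"ty":0.03,"spin":1.92},{"tx":-0.0108,"ty":0.03,"spin":1.92},{},{}]}}

```text
schema error: expected keys tx, ty, tz, spin
```

Emit:
{"api": "carry_out", "payload": {"steps": [{"tx":0,"ty":0,"tz":0.03,"spin":0},{"tx":0,"ty":0,"tz":0.03,"spin":0},{"tx":0,"ty":0,"tz":0.03,"spin":0},{"tx":0,"ty":0,"tz":0.03,"spin":0},{"tx":0,"ty":0,"tz":0.03,"spin":0},{"tx":0,"ty":0,"tz":0.03,"spin":0},{"tx":0,"ty":0,"tz":0.03,"spin":0},{"tx":0,"ty":0,"tz":0.03,"spin":0},{"tx":0.0267,"ty":0.0201,"tz":0,"spin":1.92},{"tx":0.0267,"ty":0.0201,"tz":0,"spin":1.92},{"tx":0.0267,"ty":0.0201,"tz":0,"spin":1.92},{"tx":0.0267,"ty":0.0201,"tz":0,"spin":1.92},{"tx":0.0267,"ty":0.0201,"tz":0,"spin":1.92},{"tx":0.0267,"ty":0.0201,"tz":0,"spin":1.92},{"tx":0.0267,"ty":0.0201,"tz":0,"spin":1.92},{"tx":0.0267,"ty":0.0201,"tz":0,"spin":1.92},{"tx":0.0267,"ty":0.0201,"tz":0,"spin":1.92},{"tx":0.0267,"ty":0.0201,"tz":0,"spin":1.92}], "gripper": 0.0}}

```text
clock: 2.4
tcp_pos: [0.4508, -0.4994, 0.4779]
orientation: [0.957, 0.291, 0.0, 0.0]
force: [0.6, -0.2, 0.1]
finger_gap: 0.0468
grip_force: 0.0
```

Emit:
{"api": "carry_out", "payload": {"steps": [{"tx":0.0125,"ty":0.0292,"tz":0,"spin":1.92},{"tx":0.0125,"ty":0.0292,"tz":0,"spin":1.92},{"tx":0.0125,"ty":0.0292,"tz":0,"spin":1.92},{"tx":0.0125,"ty":0.0292,"tz":0,"spin":1.92},{"tx":0.0125,"ty":0.0292,"tz":0,"spin":1.92},{"tx":0.0125,"ty":0.0292,"tz":0,"spin":1.92},{"tx":0.0125,"ty":0.0292,"tz":0,"spin":1.92},{"tx":0.0125,"ty":0.0292,"tz":0,"spin":1.92},{"tx":0.0125,"ty":0.0292,"tz":0,"spin":1.92},{"tx":0.0125,"ty":0.0292,"tz":0,"spin":1.92},{"tx":0.0125,"ty":0.0292,"tz":0,"spin":1.92},{"tx":0.0125,"ty":0.0292,"tz":0,"spin":1.92}]}}

```text
clock: 3.4
tcp_pos: [0.6, -0.1488, 0.4778]
orientation: [0.879, 0.477, 0.0, 0.0]
force: [0.2, -0.3, -0.1]
finger_gap: 0.0467
grip_force: 0.0
```

Emit:
{"api": "carry_out", "payload": {"steps": [{"tx":-0.0108,"ty":0.03,"tz":0,"spin":1.92},{"tx":-0.0108,"ty":0.03,"tz":0,"spin":1.92},{"tx":-0.0108,"ty":0.03,"tz":0,"spin":1.92},{"tx":-0.0108,"ty":0.03,"tz":0,"spin":1.92},{"tx":-0.0108,"ty":0.03,"tz":0,"spin":1.92},{"tx":-0.0108,"ty":0.03,"tz":0,"spin":1.92},{"tx":-0.0108,"ty":0.03,"tz":0,"spin":1.92},{"tx":-0.0108,"ty":0.03,"tz":0,"spin":1.92},{"tx":-0.0108,"ty":0.03,"tz":0,"spin":1.92},{"tx":-0.0108,"ty":0.03,"tz":0,"spin":1.92},{"tx":-0.0108,"ty":0.03,"tz":0,"spin":1.92},{"tx":-0.0108,"ty":0.03,"tz":0,"spin":1.92},{"tx":-0.0108,"ty":0.03,"tz":0,"spin":1.92},{"tx":-0.0108,"ty":0.03,"tz":0,"spin":1.92},{"tx":0,"ty":0,"tz":0,"spin":0}]}}

```text
clock: 4.65
tcp_pos: [0.4452, 0.2756, 0.4782]
orientation: [0.742, 0.671, 0.001, -0.001]
force: [-0.2, -0.0, 0.5]
finger_gap: 0.0461
grip_force: 0.0
```

Emit:
{"api": "carry_out", "payload": {"steps": [{"tx":0,"ty":0,"tz":-0.03,"spin":0},{"tx":0,"ty":0,"tz":-0.03,"spin":0},{"tx":0,"ty":0,"tz":-0.03,"spin":0},{"tx":0,"ty":0,"tz":-0.03,"spin":0},{"tx":0,"ty":0,"tz":-0.03,"spin":0},{"tx":0,"ty":0,"tz":-0.03,"spin":0},{"tx":0,"ty":0,"tz":-0.03,"spin":0},{"tx":0,"ty":0,"tz":-0.03,"spin":0},{"tx":0,"ty":0,"tz":0,"spin":0},{"tx":0,"ty":0,"tz":0,"spin":0}]}}

```text
clock: 5.48
tcp_pos: [0.4482, 0.2693, 0.2372]
orientation: [0.745, 0.667, -0.001, -0.0]
force: [-0.4, 0.8, 1.5]
finger_gap: 0.0469
grip_force: 0.0
```

```bash
cat >> h.py <<'E'
def fish(p,uv,z=None):
    f=240/np.tan(np.radians(p["fov_y"])/2); R=np.array(p["R"]);t=np.array(p["t"])
    v=np.array([uv[0]-p["cx"],uv[1]-p["cy"]]);r=np.hypot(*v);th=r/f
    d=R.T@np.array([*(v/r*np.sin(th)),np.cos(th)]);o=-R.T@t
    return o+d*(z-o[2])/d[2]
E
python3 - <<'E'
from h import *
np.set_printoptions(precision=4,suppress=True)
s=robot.read_state(); print(s["tcp_pos"],s["orientation"],s["joints"])
p=robot.grab_frame("wrist"); save(p,"w1"); print(p["fov_y"],p["cx"],p["cy"],-np.array(p["R"]).T@p["t"],p["R"])
for th,z in [("blade_centre",.045),("blade_knob",.066),("blade_finger",.057)]:
    for d in robot.look_for(th,p)[:2]: print(th,d["conf"],d["xy"],fish(p,d["xy"],z))
E
```

```text
[0.4482 0.2693 0.2372] [ 0.7447  0.6673 -0.0013 -0.0003] [-0.2054  0.4161 -0.6023  2.0315  0.327   0.7909 -1.1111]
65.70646984690485 319.9132078826759 236.53838351250278 [0.4558 0.3387 0.384 ] [[ 0.9941 -0.1088 -0.0017]
 [-0.1049 -0.963   0.2482]
 [-0.0287 -0.2465 -0.9687]]
blade_centre 0.95 [329.7, 263.9] [0.4522 0.2244 0.045 ]
blade_knob 0.63 [320.3, 258.5] [0.4446 0.2375 0.066 ]
```

View pics/w1.png

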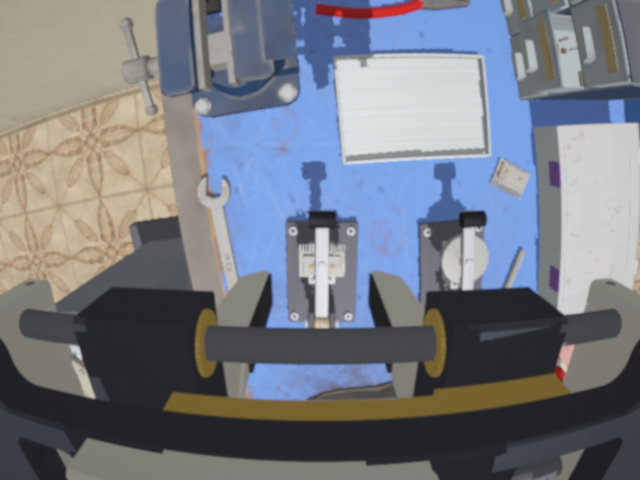

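```bash
python3 - <<'E'
from h import *
np.set_printoptions(precision=4,suppress=True)
p=robot.grab_frame("wrist")
for n,uv,z in [("knob",(322,218),.07),("blade",(322,263),.046),("hinge",(321,323),.06),("bl",(299,263),.044),("br",(345,263),.044)]: print(n,fish(p,uv,z))
p=robot.grab_frame("side"); print(atz(p,(309,257.7),.064))
E
```

```text
knob [0.4521 0.276  0.07  ]
blade [0.447  0.2273 0.046 ]
hinge [0.4397 0.17   0.06  ]
bl [0.4248 0.2291 0.044 ]
br [0.4692 0.2241 0.044 ]
[0.4479 0.2694 0.064 ]
```

Emit:
{"api": "carry_out", "payload": {"steps": [{"tx":0.001,"ty":0.001,"tz":-0.025,"spin":0},{"tx":0,"ty":0,"tz":-0.025,"spin":0},{"tx":0,"ty":0,"tz":-0.025,"spin":0},{"tx":0,"ty":0,"tz":-0.025,"spin":0},{"tx":0,"ty":0,"tz":-0.02,"spin":0},{"tx":0,"ty":0,"tz":-0.015,"spin":0},{"tx":0,"ty":0,"tz":-0.01,"spin":0},{"tx":0,"ty":0,"tz":-0.01,"spin":0},{"tx":0,"ty":0,"tz":-0.01,"spin":0},{"tx":0,"ty":0,"tz":-0.008,"spin":0},{"tx":0,"ty":0,"tz":0,"spin":0},{"tx":0,"ty":0,"tz":0,"spin":0}]}}

```text
clock: 6.78
tcp_pos: [0.4495, 0.2709, 0.0646]
orientation: [0.745, 0.667, -0.0, 0.0]
force: [0.4, 0.2, 0.6]
finger_gap: 0.0466
grip_force: 0.0
```

Emit:
{"api": "carry_out", "payload": {"steps": [{"tx":0,"ty":0,"tz":0,"spin":0},{"tx":0,"ty":0,"tz":0,"spin":0},{"tx":0,"ty":0,"tz":0,"spin":0},{"tx":0,"ty":0,"tz":0,"spin":0},{"tx":0,"ty":0,"tz":0,"spin":0},{"tx":0,"ty":0,"tz":0,"spin":0},{"tx":0,"ty":0,"tz":0,"spin":0},{"tx":0,"ty":0,"tz":0,"spin":0}], "gripper": 1.0, "grip_force": 20}}

```text
clock: 7.45
tcp_pos: [0.4497, 0.2709, 0.0649]
orientation: [0.745, 0.667, 0.0, 0.0]
force: [0.1, -0.6, 4.5]
finger_gap: 0.0238
grip_force: 20.0
```

Emit:
{"api": "carry_out", "payload": {"steps": [{"tx":-0.0002,"ty":-0.0016,"tz":0.011,"spin":0},{"tx":-0.0003,"ty":-0.0026,"tz":0.0102,"spin":0},{"tx":-0.0004,"ty":-0.0036,"tz":0.0099,"spin":0},{"tx":-0.0005,"ty":-0.0046,"tz":0.0095,"spin":0},{"tx":-0.0006,"ty":-0.0055,"tz":0.009,"spin":0},{"tx":-0.0007,"ty":-0.0064,"tz":0.0084,"spin":0},{"tx":-0.0008,"ty":-0.0072,"tz":0.0077,"spin":0},{"tx":0,"ty":0,"tz":0,"spin":0}]}}

```text
clock: 8.12
tcp_pos: [0.446, 0.2386, 0.1321]
orientation: [0.745, 0.667, 0.001, 0.0]
force: [-1.3, 4.5, 0.6]
finger_gap: 0.0237
grip_force: 20.0
```

Emit:
{"api": "carry_out", "payload": {"steps": [{"tx":-0.0009,"ty":-0.0079,"tz":0.0069,"spin":0},{"tx":-0.0009,"ty":-0.0085,"tz":0.0062,"spin":0},{"tx":-0.001,"ty":-0.009,"tz":0.0052,"spin":0},{"tx":-0.0011,"ty":-0.0096,"tz":0.0043,"spin":0},{"tx":-0.0011,"ty":-0.0099,"tz":0.0034,"spin":0},{"tx":-0.0006,"ty":-0.0051,"tz":0.0012,"spin":0},{"tx":0,"ty":0,"tz":0,"spin":0},{"tx":0,"ty":0,"tz":0,"spin":0}]}}

```text
clock: 8.78
tcp_pos: [0.4403, 0.1878, 0.1583]
orientation: [0.745, 0.667, -0.0, 0.001]
force: [-0.4, 2.9, 11.3]
finger_gap: 0.0237
grip_force: 20.0
```

Emit:
{"api": "carry_out", "payload": {"steps": [{"tx":0,"ty":0,"tz":0,"spin":0},{"tx":0,"ty":0,"tz":0,"spin":0},{"tx":0,"ty":0,"tz":0,"spin":0},{"tx":0,"ty":0,"tz":0,"spin":0},{"tx":0,"ty":0,"tz":0,"spin":0},{"tx":0,"ty":0,"tz":0,"spin":0},{"tx":0,"ty":0,"tz":0.02,"spin":0},{"tx":0,"ty":0,"tz":0.03,"spin":0},{"tx":0,"ty":0,"tz":0.03,"spin":0},{"tx":0,"ty":0.02,"tz":0.02,"spin":0},{"tx":0,"ty":0.025,"tz":0,"spin":0},{"tx":0,"ty":0.025,"tz":0,"spin":0},{"tx":0,"ty":0.025,"tz":0,"spin":0},{"tx":0,"ty":0,"tz":0,"spin":0},{"tx":0,"ty":0,"tz":0,"spin":0}], "gripper": 0.2}}

```text
clock: 10.03
tcp_pos: [0.4399, 0.2854, 0.2573]
orientation: [0.744, 0.668, -0.0, -0.0]
force: [-0.0, -0.6, 0.4]
finger_gap: 0.0372
grip_force: 0.0
```

```bash
python3 - <<'E'
from h import *
np.set_printoptions(precision=4,suppress=True)
s=robot.read_state(); print(s["tcp_pos"],s["finger_gap"])
p=robot.grab_frame("wrist"); q=robot.grab_frame("side")
a=p["frame"][150:390,200:480];b=q["frame"][190:310,270:410]
cv2.imwrite("pics/m2.png",np.hstack([cv2.resize(a,(440,377)),cv2.resize(b,(350,377))])[:,:,::-1])
for d in robot.look_for("blade_centre",p)[:2]: print(d["conf"],d["xy"],fish(p,d["xy"],.045))
for d in robot.look_for("blade_centre",q)[:2]: print(d["conf"],d["xy"],atz(q,d["xy"],.045))
for o in robot.outline_of("blade_centre",p)[:1]:
    c=max(cv2.findContours(o["pixels"].astype(np.uint8),0,2)[0],key=cv2.contourArea)
    w=np.array([fish(p,x,.0465) for x in cv2.boxPoints(cv2.minAreaRect(c))]); print(w,w.mean(0))
E
```

```text
[0.4399 0.2854 0.2573] 0.03720975638524416
0.63 [331.5, 269.0] [0.4455 0.2283 0.045 ]
0.62 [412.9, 124.4] [0.5393 0.366  0.045 ]
0.86 [332.5, 261.0] [0.4472 0.2247 0.045 ]
[[0.4271 0.1133 0.0465]
 [0.4407 0.1117 0.0465]
 [0.4364 0.0608 0.0465]
 [0.422  0.0625 0.0465]] [0.4315 0.0871 0.0465]
```

View pics/m2.png

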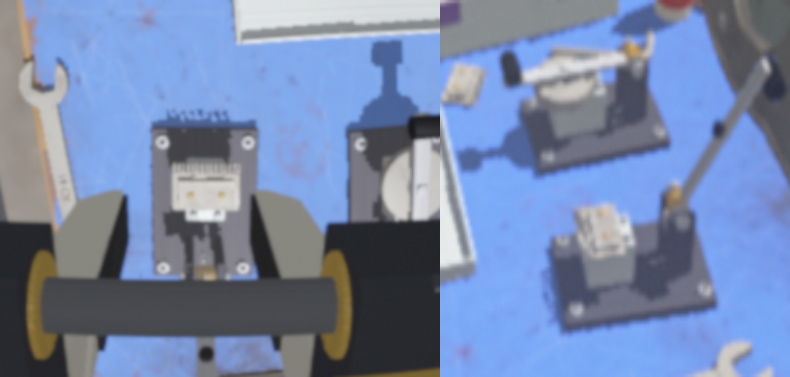

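Emit:
{"api": "carry_out", "payload": {"steps": [{"tx":0.0015,"ty":-0.02,"tz":0,"spin":0},{"tx":0.0015,"ty":-0.02,"tz":0,"spin":0},{"tx":0.0015,"ty":-0.0214,"tz":-0.01,"spin":0},{"tx":0,"ty":0,"tz":-0.03,"spin":0},{"tx":0,"ty":0,"tz":-0.03,"spin":0},{"tx":0,"ty":0,"tz":-0.03,"spin":0},{"tx":0,"ty":0,"tz":-0.03,"spin":0},{"tx":0,"ty":0,"tz":-0.025,"spin":0},{"tx":0,"ty":0,"tz":-0.02,"spin":0},{"tx":0,"ty":0,"tz":-0.007,"spin":0},{"tx":0,"ty":0,"tz":0,"spin":0},{"tx":0,"ty":0,"tz":0,"spin":0},{"tx":0,"ty":0,"tz":0,"spin":0}], "gripper": -0.4}}

```text
clock: 11.37
tcp_pos: [0.4455, 0.223, 0.0766]
orientation: [0.745, 0.667, 0.001, 0.0]
force: [0.1, -0.5, 0.3]
finger_gap: 0.0652
grip_force: 0.0
```

```bash
python3 - <<'E'
from h import *
p=robot.grab_frame("wrist"); q=robot.grab_frame("side")
a=p["frame"][170:410,200:480];b=q["frame"][190:310,270:410]
cv2.imwrite("pics/m3.png",np.hstack([cv2.resize(a,(440,377)),cv2.resize(b,(350,377))])[:,:,::-1])
E
```

```text
(no output)
```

View pics/m3.png

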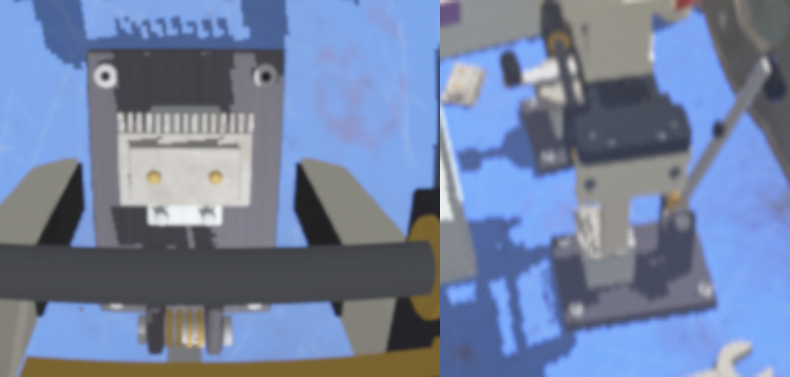

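```bash
python3 - <<'E'
from h import *
np.set_printoptions(precision=4,suppress=True)
p=robot.grab_frame("wrist"); s=robot.read_state(); T=np.array(s["tcp_pos"]); print(T)
f=240/np.tan(np.radians(p["fov_y"])/2)
def pf(X):
    c=np.array(p["R"])@X+np.array(p["t"]); r=np.hypot(c[0],c[1]); th=np.arctan2(r,c[2]); return np.array([p["cx"],p["cy"]])+f*th*c[:2]/r
from scipy.spatial.transform import Rotation as Ro
R=Ro.from_quat(s["orientation"]).as_matrix()
cr=lambda v:(np.array(v)-[200,170])*[440/280,377/240]
print("tip inner corners crop", [cr(pf(T+R@np.array([sx*.0075,sy*.0326,.019]))) for sx in(-1,1) for sy in(-1,1)])
un=lambda v:np.array(v)*[280/440,240/377]+[200,170]
for n,v,z in [("toothtipL",(118,114),.0465),("toothtipR",(254,114),.0465),("backL",(120,206),.0465),("backR",(249,206),.0465),("pinmid",(185,215),.0465),("hingemid",(183,328),.054)]:
    print(n,fish(p,un(v),z))
q=robot.grab_frame("side"); 
print("side tip?",cr(0), [ (np.array(proj(q,T+R@np.array([sx*.0075,-.0326*sg,.019])))-[270,190])*[350/140,377/120]+[440,0] for sx in(-1,1) for sg in (-1,1)])
E
```

```text
[0.4456 0.2229 0.0766]
tip inner corners crop [array([ 85.4127, 211.7135]), array([292.4089, 211.7398]), array([ 82.5401, 167.2845]), array([295.3551, 167.3309])]
toothtipL [0.4257 0.2467 0.0465]
toothtipR [0.4684 0.242  0.0465]
backL [0.4217 0.2152 0.0465]
backR [0.4643 0.2105 0.0465]
pinmid [0.4429 0.2097 0.0465]
hingemid [0.4376 0.1689 0.054 ]
side tip? [-314.2857 -267.0417] [array([600.9044, 171.1564]), array([618.4161, 245.1636]), array([581.4642, 173.8635]), array([597.8238, 248.2216])]
```

Emit:
{"api": "carry_out", "payload": {"steps": [{"tx":0,"ty":0.004,"tz":0,"spin":0},{"tx":0,"ty":0,"tz":-0.006,"spin":0},{"tx":0,"ty":0,"tz":-0.006,"spin":0},{"tx":0,"ty":0,"tz":-0.0045,"spin":0},{"tx":0,"ty":0,"tz":0,"spin":0},{"tx":0,"ty":0,"tz":0,"spin":0}]}}

```text
clock: 12.07
tcp_pos: [0.4445, 0.2268, 0.0584]
orientation: [0.745, 0.667, -0.001, -0.0]
force: [0.4, 0.2, -0.1]
finger_gap: 0.0653
grip_force: 0.0
```

Emit:
{"api": "carry_out", "payload": {"steps": [{"tx":0,"ty":0,"tz":0,"spin":0},{"tx":0,"ty":0,"tz":0,"spin":0},{"tx":0,"ty":0,"tz":0,"spin":0},{"tx":0,"ty":0,"tz":0,"spin":0},{"tx":0,"ty":0,"tz":0,"spin":0},{"tx":0,"ty":0,"tz":0,"spin":0},{"tx":0,"ty":0,"tz":0,"spin":0},{"tx":0,"ty":0,"tz":0,"spin":0}], "gripper": 1.0, "grip_force": 20}}

```text
clock: 12.73
tcp_pos: [0.445, 0.2269, 0.0591]
orientation: [0.745, 0.667, 0.0, 0.0]
force: [1.0, -0.8, 2.3]
finger_gap: 0.0434
grip_force: 20.0
```

Emit:
{"api": "carry_out", "payload": {"steps": [{"tx":0,"ty":0,"tz":0.004,"spin":0},{"tx":0,"ty":0,"tz":0.008,"spin":0},{"tx":0,"ty":0,"tz":0.015,"spin":0},{"tx":0,"ty":0,"tz":0.02,"spin":0},{"tx":0,"ty":0,"tz":0.025,"spin":0},{"tx":0,"ty":0,"tz":0.025,"spin":0},{"tx":0,"ty":0,"tz":0.02,"spin":0},{"tx":0,"ty":0,"tz":0.013,"spin":0},{"tx":0.01,"ty":0.01,"tz":0,"spin":0},{"tx":0.02,"ty":0.02,"tz":0,"spin":0},{"tx":0.02,"ty":0.025,"tz":0,"spin":0},{"tx":0.02,"ty":0.025,"tz":0,"spin":0},{"tx":0.02,"ty":0.025,"tz":0,"spin":0},{"tx":0.02,"ty":0.02,"tz":0,"spin":0},{"tx":0.01,"ty":0.01,"tz":0,"spin":0},{"tx":0,"ty":0,"tz":0,"spin":0},{"tx":0,"ty":0,"tz":0,"spin":0}]}}

```text
clock: 14.15
tcp_pos: [0.5644, 0.3619, 0.189]
orientation: [0.745, 0.667, -0.0, -0.0]
force: [0.8, -0.1, -0.4]
finger_gap: 0.0435
grip_force: 20.0
```

```bash
python3 - <<'E'
from h import *
p=robot.grab_frame("wrist"); q=robot.grab_frame("side")
a=p["frame"][130:410,160:480];b=q["frame"][170:310,200:410]
cv2.imwrite("pics/m4.png",np.hstack([cv2.resize(a,(420,368)),cv2.resize(b,(380,368))])[:,:,::-1])
E
```

```text
(no output)
```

View pics/m4.png

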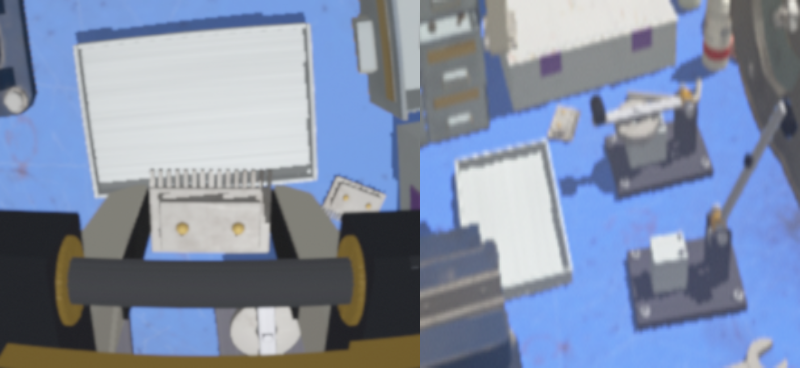

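Emit:
{"api": "carry_out", "payload": {"steps": [{"tx":0,"ty":0,"tz":-0.015,"spin":0},{"tx":0,"ty":0,"tz":-0.025,"spin":0},{"tx":0,"ty":0,"tz":-0.03,"spin":0},{"tx":0,"ty":0,"tz":-0.03,"spin":0},{"tx":0,"ty":0,"tz":-0.025,"spin":0},{"tx":0,"ty":0,"tz":-0.02,"spin":0},{"tx":0,"ty":0,"tz":-0.01,"spin":0},{"tx":0,"ty":0,"tz":-0.005,"spin":0},{"tx":0,"ty":0,"tz":-0.002,"spin":0},{"tx":0,"ty":0,"tz":0,"spin":0},{"tx":0,"ty":0,"tz":0,"spin":0}]}}

```text
clock: 15.17
tcp_pos: [0.5655, 0.3622, 0.0284]
orientation: [0.745, 0.667, 0.001, 0.0]
force: [0.0, 0.8, -0.3]
finger_gap: 0.0431
grip_force: 20.0
```

Emit:
{"api": "carry_out", "payload": {"steps": [{"tx":0,"ty":0,"tz":-0.0015,"spin":0},{"tx":0,"ty":0,"tz":-0.001,"spin":0},{"tx":0,"ty":0,"tz":0,"spin":0},{"tx":0,"ty":0,"tz":0,"spin":0}]}}

```text
clock: 15.5
tcp_pos: [0.5659, 0.3626, 0.0266]
orientation: [0.745, 0.667, 0.002, 0.0]
force: [-3.0, -2.3, 9.3]
finger_gap: 0.0436
grip_force: 20.0
```

```bash
python3 - <<'E'
from h import *
s=robot.read_state(); print(s["tcp_pos"],s["force"],s["ft_torque"])
p=robot.grab_frame("wrist"); q=robot.grab_frame("side")
a=p["frame"][150:410,160:480];b=q["frame"][200:310,190:330]
cv2.imwrite("pics/m5.png",np.hstack([cv2.resize(a,(420,368),interpolation=2),cv2.resize(b,(380,368),interpolation=2)])[:,:,::-1])
E
```

```text
[0.56594452 0.36259744 0.02655904] [-2.97499274 -2.28655915  9.2808701 ] [-0.12727373 -0.72934707 -0.14125286]
```

View pics/m5.png

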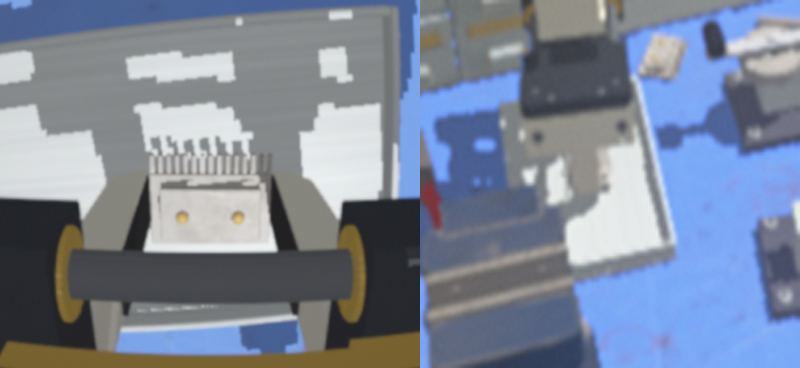

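Emit:
{"api": "carry_out", "payload": {"steps": [{"tx":0,"ty":0,"tz":0.01,"spin":0},{"tx":0,"ty":0,"tz":0.015,"spin":0},{"tx":0,"ty":0,"tz":0.01,"spin":0},{"tx":-0.007,"ty":-0.006,"tz":0,"spin":2},{"tx":-0.007,"ty":-0.006,"tz":0,"spin":2},{"tx":-0.007,"ty":-0.0055,"tz":0,"spin":2},{"tx":0,"ty":0,"tz":0,"spin":0},{"tx":0,"ty":0,"tz":-0.01,"spin":0},{"tx":0,"ty":0,"tz":-0.01,"spin":0},{"tx":0,"ty":0,"tz":-0.008,"spin":0},{"tx":0,"ty":0,"tz":-0.004,"spin":0},{"tx":0,"ty":0,"tz":0,"spin":0},{"tx":0,"ty":0,"tz":0,"spin":0}]}}

```text
clock: 16.68
tcp_pos: [0.5437, 0.3446, 0.0268]
orientation: [0.709, 0.705, -0.001, -0.0]
force: [0.6, 0.4, 0.5]
finger_gap: 0.0434
grip_force: 20.0
```

```bash
python3 - <<'E'
from h import *
s=robot.read_state(); print(s["tcp_pos"],s["force"],s["ft_torque"])
E
```

```text
[0.54365408 0.34457391 0.02675386] [0.60606617 0.43549023 0.49524349] [-0.00195378 -0.11526479  0.0143581 ]
```

Emit:
{"api": "carry_out", "payload": {"steps": [{"tx":0,"ty":0,"tz":-0.0015,"spin":0},{"tx":0,"ty":0,"tz":-0.001,"spin":0},{"tx":0,"ty":0,"tz":0,"spin":0},{"tx":0,"ty":0,"tz":0,"spin":0}]}}

```text
clock: 17.02
tcp_pos: [0.5441, 0.3445, 0.0252]
orientation: [0.709, 0.705, 0.0, 0.0]
force: [-0.4, 0.5, -0.8]
finger_gap: 0.0429
grip_force: 20.0
```

Emit:
{"api": "carry_out", "payload": {"steps": [{"tx":0,"ty":0,"tz":-0.001,"spin":0},{"tx":0,"ty":0,"tz":0,"spin":0},{"tx":0,"ty":0,"tz":0,"spin":0}]}}

```text
clock: 17.27
tcp_pos: [0.544, 0.3444, 0.0241]
orientation: [0.709, 0.705, 0.0, 0.0]
force: [-0.7, -0.6, -1.0]
finger_gap: 0.0433
grip_force: 20.0
```

Emit:
{"api": "carry_out", "payload": {"steps": [{"tx":0,"ty":0,"tz":-0.001,"spin":0},{"tx":0,"ty":0,"tz":0,"spin":0},{"tx":0,"ty":0,"tz":0,"spin":0}]}}

```text
clock: 17.52
tcp_pos: [0.5439, 0.3444, 0.023]
orientation: [0.709, 0.705, -0.0, 0.0]
force: [0.4, -0.1, -0.3]
finger_gap: 0.0431
grip_force: 20.0
```

Emit:
{"api": "carry_out", "payload": {"steps": [{"tx":0,"ty":0,"tz":-0.0007,"spin":0},{"tx":0,"ty":0,"tz":0,"spin":0},{"tx":0,"ty":0,"tz":0,"spin":0}]}}

```text
clock: 17.77
tcp_pos: [0.544, 0.3445, 0.0224]
orientation: [0.709, 0.705, 0.0, 0.0]
force: [-0.3, -0.2, 1.3]
finger_gap: 0.0435
grip_force: 21.1
```

Emit:
{"api": "carry_out", "payload": {"steps": [{"tx":0,"ty":0,"tz":-0.0005,"spin":0},{"tx":0,"ty":0,"tz":0,"spin":0},{"tx":0,"ty":0,"tz":0,"spin":0}]}}

```text
clock: 18.02
tcp_pos: [0.5439, 0.3445, 0.0224]
orientation: [0.709, 0.705, 0.0, 0.0]
force: [-2.0, -0.9, 7.1]
finger_gap: 0.0435
grip_force: 23.7
```

Emit:
{"api": "carry_out", "payload": {"steps": [{"tx":0,"ty":0,"tz":0,"spin":0},{"tx":0,"ty":0,"tz":0,"spin":0},{"tx":0,"ty":0,"tz":0,"spin":0},{"tx":0,"ty":0,"tz":0,"spin":0},{"tx":0,"ty":0,"tz":0,"spin":0},{"tx":0,"ty":0,"tz":0.005,"spin":0},{"tx":0,"ty":0,"tz":0.01,"spin":0},{"tx":0,"ty":0,"tz":0.02,"spin":0},{"tx":0,"ty":0,"tz":0.03,"spin":0},{"tx":0,"ty":0,"tz":0.03,"spin":0},{"tx":0,"ty":0,"tz":0.03,"spin":0},{"tx":0,"ty":0,"tz":0.03,"spin":0},{"tx":0,"ty":0,"tz":0.03,"spin":0},{"tx":0,"ty":0,"tz":0.02,"spin":0},{"tx":0,"ty":0,"tz":0,"spin":0},{"tx":0,"ty":0,"tz":0,"spin":0}], "gripper": -0.3}}

```text
clock: 19.35
tcp_pos: [0.5437, 0.3445, 0.2283]
orientation: [0.709, 0.705, 0.001, 0.0]
force: [-0.7, -0.6, -1.0]
finger_gap: 0.0603
grip_force: 0.0
```

```bash
python3 - <<'E'
from h import *
p=robot.grab_frame("wrist"); q=robot.grab_frame("side")
a=p["frame"][100:400,140:480];b=q["frame"][170:310,200:410]
cv2.imwrite("pics/m6.png",np.hstack([cv2.resize(a,(420,368),interpolation=2),cv2.resize(b,(380,368),interpolation=2)])[:,:,::-1])
E
```

```text
(no output)
```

View pics/m6.png

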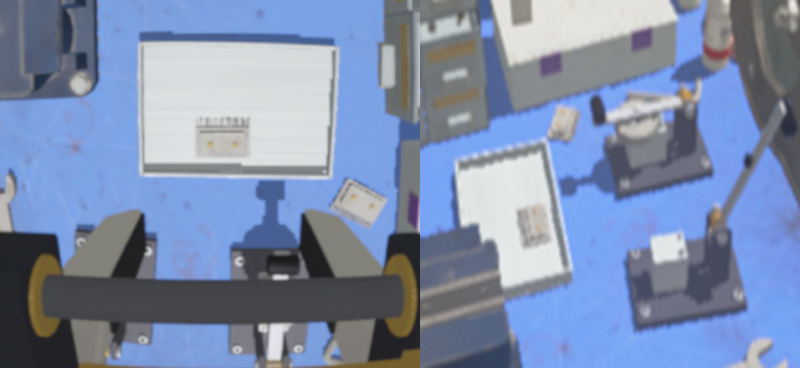

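The blade lies flat in the tray, the blade's finger is raised, and the disc is still clamped.

```bash
python3 -c "
from workcell import robot
print(robot.finish_job())"
```

```text
the job is handed in; nothing more can be done
None
```

The job is handed in at about 19 s: the blade lies flat in the tray with its finger raised, and the disc is still clamped; on the first try at placing, the gripper's body touched something (9 N, most likely the drawer cabinet), so I lifted and set the blade down elsewhere in the tray.

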